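Snap up the sprung stop and bring the shaft against it

ROBOT

A 6-joint arm with a two-finger parallel gripper is mounted at the origin on the work surface. World frame = base frame: x ahead of the robot, y to its left, z up, the work surface at z = 0. Lengths are in mm, angles in rad, forces in N, time in s.
With the tool pointing down it reaches from about 375 to 925 mm from the base axis. Payload 5.7 kg.
Tool frame: the origin (TCP) lies at the very end of the fingers, on their centre line; the grasp point (between the pads) lies 19 mm behind it; z points along the fingers, y is the line along which they close (so a half turn about z gives the same grasp; the last joint's range is limited). The gripper opens to 85 mm and grips with 20 to 120 N. Pads are 22 mm wide; open, the fingers measure 114 mm over their backs; the gripper's body (76 mm by 85 mm) begins 54 mm behind the grasp point. The pads swing forward as they close: fully open they stand 13 mm farther back than shut.
Start: joints at [-1.383, 0.359, 1.51, -0, 1.272, -0.115], TCP at [178.901, -572.676, 231.267] pointing down, gripper open.
Joint ranges: [-2.97, 2.97], [-1.01, 2.36], [0.21, 2.38], [-0.96, 4.11], [0.2, 2.71], [-2.98, 2.98]. Speed limits (rad/s): [2.39, 2.39, 3.14, 3.14, 3.14, 3.14].

INTERFACE

Orientations are given as a 3x3 rotation matrix whose columns are the frame's x, y, z axes.
In Python, from rig import manip, optics, ticket gives the robot as it stands.
- The arm moves only by the tool drive_tool, never from a script. Its argument "moves" is a list of rows, each an object with "rotation": the turn, a rotation vector about the tool's x, y, z in rad, a list of three; "xyz": the shift along the tool's x, y, z in cm, a list of three; "claw": the finger opening in cm, from 0 to 8.54. In form: [{"rotation": [rx, ry, rz], "xyz": [tx, ty, tz], "claw": claw}, ...]. A call has 1 to 12 rows; each row is the pose to reach, as a shift and turn from the pose commanded when the call began, along the tool's axes at that moment; what a row does not reach only later rows make up. A row lasts 1/12 s, in which the tool goes at most 41.7 mm and 7.16 degrees, less where a joint would pass 70% of its speed; a pose out of reach is approached as far as the arm can. A call with a gripper value outside its range is refused whole. The fingers move at their own pace and stop on an object; "squeeze" is the grip in N (left out, the last holds). Time passes only in rows, so rows that repeat a pose let the fingers close. It gives the time, the measured TCP pose, the force, the opening and the grip force at its end, in the units of the state.
- manip.observe(): the state, without advancing time (a new reading comes with each control period).
- optics.snapshot(name): name is "scene" or "top" or "wrist"; returns (picture, depth): 400x640x3 uint8, blue, green, red; 400x640 float32, mm along the optical axis (not along the pixel's ray), 0 where there is no reading.
- optics.camera_model(name): a dict with "camera_matrix" (3x3 intrinsics, pixels), "extrinsics" (4x4, takes a point from camera to world coordinates). Camera axes: x right, y up, looking along -z (the intrinsics and any distortion apply to the point x, -y, -z); pixel columns grow to the right and rows downward; lengths in mm; the calibration is good to about 2 mm. A picture is of the moment at which its call begins: read the wrist's pose just before it. camera_model takes no time and is no camera call; for the wrist camera it gives the pose at the moment of the call.
- ticket.finish_job(): hands the job in; it is judged then, once.
The state is a dict: "clock": time; "joint_positions": joint angles; "qvel": joint speeds; "effort": joint torques, N m; "position": TCP position; "orientation": TCP orientation; "ft_force": force on the tool from outside, world axes, zero at the start; "torque": the same for the moment, N m; "grip_width": opening from 0.0 (shut) to 1.0 (fully open); "grip_force": force on a finger pad.
Only numpy, scipy, OpenCV 4.12 (cv2) and the standard library are available. Lean on these libraries where they do the work, as an engineer would, in place of code of your own. Each camera call takes 0.05 s, during which the arm holds its last target. There are 200 camera calls.

TASK

Get the shaft ready for measuring: push the folded-back swing-up stop at the end of the vee rail past its over-centre point so that it snaps upright, then slide the shaft along the rail until its grooved end bears lightly on the stop's anvil, keep it pressed there for about half a second, and leave it in place with the stop still upright. Feel for it and push gently: do not force the stop, do not bump or tip it with the shaft, and do not disturb the other things.

Things in the scene. Friction and masses are not known exactly. Their poses are not given: they have to be found in the camera images.
- fixture: Measuring fixture fixed to the bench: dark base plate 90 x 250 x 14 mm. Origin at the centre of its underside, z up, y along the plate. A steel vee rail runs along y from y=-110 to 55 mm, 44 mm wide, top edges at z=51 mm; the shaft lying in it has its axis at x=0, z=56 mm. At the +y end two hinge cheeks (46 mm over all, up to z=38 mm) carry the swing-up stop.
- hinge (a point): Hinge of the swing-up stop, at fixture x=0, y=75, z=26 mm; its axis is parallel to the fixture's x. The stop is an aluminium arm 22 mm wide, 10 mm thick, with a crossbar at its free end. The hinge is small: pushing the stop with more than 20 N damages it, and so does meeting it at speed: touch it at 10 mm/s or less.
- stand (a joint): Angle of the stop (rad): 0 = folded back on its lower stop, leaning 50 degrees from upright towards the fixture's +y, away from the rail; 0.873 = upright on its upper stop. Over-centre spring, 0.8 N m per rad away from 0.5: below 0.5 it falls back to 0, above it snaps upright by itself. 6 to 9 N on the bar starts it, 0 at the centre. Upright, 10 N at the anvil tips it back.
- stand_bar (a point): Centre of the stop's black crossbar (16 mm diameter, 46 mm long, parallel to the fixture's x), 75 mm from the hinge. Folded back it is at fixture y=132, z=74 mm; upright at y=75, z=101 mm. Push it from outside with closed fingers reaching down past it (tips at z=50 mm), rising with the bar along its arc: a level push jams by friction.
- anvil_zone (a point): Point of the fixture at y=60, z=56 mm, on the shaft's line. With the stop upright its anvil, the end of a 10 mm steel screw in the stop's rail side, points to -y here. How far the screw reaches is set differently every time: its tip is anywhere from y=56 to 64 mm and must be found by feel. The anvil must not be loaded with more than 8 N.
- shaft: Turned steel shaft lying in the vee rail along its y: 90 mm long, 20 mm diameter, with a groove (12 mm wide, 12 mm diameter) that starts 18 mm from its front (+y) end. About 0.2 kg; weight and friction vary (1 to 4 N to slide it). Origin at its middle on the axis. It starts with its front end 30 to 75 mm short of the anvil.
- shaft_front (a point): Centre of the shaft's front end face, the one that meets the anvil.
- shaft_rear (a point): Centre of the shaft's rear end face. It can be pushed by closed fingertips held just above the rail, tips at a height of 53 to 56 mm.
- ring_gauge: Bystander, leave alone: steel ring 56 mm across, 16 mm high; origin under its middle.
- gauge_block: Bystander, leave alone: upright steel gauge block 30 x 9 x 35 mm; origin under its middle.
- clamp: Bystander, leave alone: small aluminium screw clamp 80 mm long, 28 mm high; origin under its middle.
- cleaner: Bystander, leave alone: white bottle 52 mm across, 120 mm high; origin under its middle.
- driver: Bystander, leave alone: black-handled screwdriver 160 mm long; origin under its middle.
- lens: Bystander, leave alone: black lens barrel 48 mm across, 50 mm high; origin under its middle.
- pin_cup: Bystander, leave alone: glass cup 64 mm across, 45 mm high; origin under its middle.

How it is judged:
By the outcome, as a careful person would: the job done as asked, in the order asked, and still so for the second after the job is handed in, with the robot touching nothing.
It also fails if it takes over 72 s, if anything falls off the work surface, if the arm or the gripper's body presses on something with over 40 N, if the wrist force passes 120 N, or if a joint passes its speed limit or range.

## Working session

There is one attempt and no reset: what is moved stays moved. The work goes in short steps, Python scripts to look and compute and a tool call to move; the robot and the scene stay as the last step left them, time stands still between calls to the robot, and variables do not carry over. Pictures are saved under pics/ and viewed, at most 10 in all, crops included, and the job is handed in when it is done.

Besides the shell and the picture viewer there is one more tool, called after "Request:" in YAML: its name, and indented under it one key for each argument. drive_tool: Moves the arm, as the interface text tells. Its arguments: {"type":"object","properties":{"moves":{"type":"array","items":{"type":"object","properties":{"rotation":{"type":"array","items":{"type":"number"}},"xyz":{"type":"array","items":{"type":"number"}},"claw":{"type":"number"}}}},"squeeze":{"type":"number"}},"required":["moves"]}

```bash
mkdir -p pics; ls
python3 - <<'E'
from rig import manip, optics
import cv2, numpy as np
s=manip.observe(); print(s)
for n in("top","scene"):
    p,d=optics.snapshot(n); cv2.imwrite(f"pics/{n}0.png",p); np.save(f"{n}_d.npy",d)
    m=optics.camera_model(n); np.savez(f"{n}_m.npz",K=m["camera_matrix"],E=m["extrinsics"]); print(m)
E
```

```text
pics
{'clock': 0.0, 'joint_positions': array([-1.38310833e+00,  3.59523840e-01,  1.51146026e+00,  4.24279758e-06,
        1.27252534e+00, -1.15096071e-01]), 'qvel': array([-1.87307443e-04, -9.73708665e-05,  4.32150151e-04,  1.35679350e-04,
       -1.66729164e-03,  6.59376909e-04]), 'effort': array([-1.35403207e-03, -5.27622414e+01, -2.78619057e+01, -1.66505265e-05,
        1.36174660e-02,  1.17146578e-05]), 'position': array([ 178.77111812, -572.00932596,  230.43180696]), 'orientation': array([[ 9.54510452e-01,  2.98177249e-01, -3.53664023e-04],
       [ 2.98177375e-01, -9.54508619e-01,  1.88387535e-03],
       [ 2.24153413e-04, -1.90363333e-03, -9.99998163e-01]]), 'ft_force': array([-0.25843991,  0.58029001,  0.11776623]), 'torque': array([0.01478413, 0.01038969, 0.02615014]), 'grip_force': 0.0, 'grip_width': 1.0005957488017583}
{'camera_matrix': array([[509.15761685,   0.        , 316.56721695],
       [  0.        , 509.15761685, 196.69389008],
       [  0.        ,   0.        ,   1.        ]]), 'extrinsics': array([[-3.52431444e-03,  9.88649469e-01, -1.50199222e-01,
         3.87630256e+02],
       [-9.99607557e-01,  6.91176503e-04,  2.80045566e-02,
         2.12546367e+01],
       [ 2.77905042e-02,  1.50238975e-01,  9.88259044e-01,
         1.33859791e+03],
       [ 0.00000000e+00,  0.00000000e+00,  0.00000000e+00,
         1.00000000e+00]])}
{'camera_matrix': array([[460.59802802,   0.        , 320.12338083],
       [  0.        , 460.59802802, 199.51069713],
       [  0.        ,   0.        ,   1.        ]]), 'extrinsics': array([[-1.75257609e-01, -6.37241529e-01,  7.50471854e-01,
         1.54074001e+03],
       [ 9.84278994e-01, -9.64525380e-02,  1.47958673e-01,
         1.94622683e+02],
       [-2.19004963e-02,  7.64604565e-01,  6.44127493e-01,
         8.67729655e+02],
       [ 0.00000000e+00,  0.00000000e+00,  0.00000000e+00,
         1.00000000e+00]])}
```

View pics/top0.png

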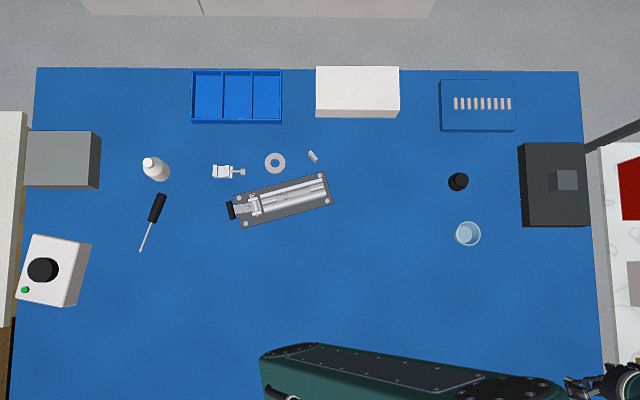

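View pics/scene0.png

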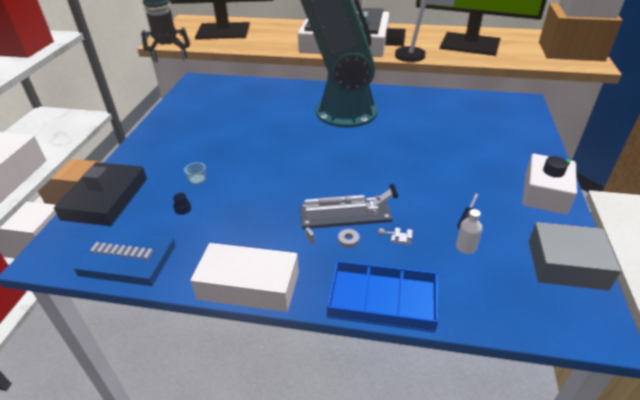

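The top view shows the fixture centred near (283,200), with its folded stop and black bar at the left end (231,210). The shaft lies in the rail around (290,196), and the bystanders are clear on the upper side. Next I'll measure these from depth.

```bash
cat > h.py <<'E'
import numpy as np
def cloud(n,d=None,M=None):
    if d is None: d=np.load(f"{n}_d.npy"); M=np.load(f"{n}_m.npz")
    K,E=M["K"],M["E"]; v,u=np.mgrid[:d.shape[0],:d.shape[1]]
    P=np.stack([(u-K[0,2])/K[0,0]*d,-(v-K[1,2])/K[1,1]*d,-d],-1)
    return P@E[:3,:3].T+E[:3,3]
def proj(n,X):
    M=np.load(f"{n}_m.npz");K,E=M["K"],M["E"]
    c=(np.atleast_2d(X)-E[:3,3])@E[:3,:3]
    return np.c_[K[0,0]*c[:,0]/-c[:,2]+K[0,2], K[1,1]*c[:,1]/c[:,2]+K[1,2]]
E
python3 - <<'E'
import cv2,numpy as np
from h import *
p=cv2.imread("pics/top0.png");W=cloud("top")
hsv=cv2.cvtColor(p,cv2.COLOR_BGR2HSV)
m=(hsv[...,1]<110).astype(np.uint8); m[:, :220]=0;m[:,340:]=0;m[:165]=0;m[235:]=0
n,l,st,_=cv2.connectedComponentsWithStats(m)
i=1+st[1:,4].argmax();m=l==i;print(st[i])
Q=W[m];print("table z",np.median(W[250:300,150:250,2]), "hist",np.histogram(Q[:,2],bins=range(-10,110,8)))
b=m&(W[...,2]<24)
print(cv2.minAreaRect(Q[:,:2].astype(np.float32)),cv2.minAreaRect(W[b][:,:2].astype(np.float32)))
cv2.imwrite("pics/topc.png",cv2.resize(p[160:235,220:340],None,fx=6.6,fy=6.6,interpolation=cv2.INTER_CUBIC))
E
```

```text
[ 226  171  107   58 3339]
table z 0.5104483581271779 hist (array([   5,   17,  635, 1029,   78,  144,  241,  681,  142,  229,   41,
         80,    5,    0]), array([-10,  -2,   6,  14,  22,  30,  38,  46,  54,  62,  70,  78,  86,
        94, 102]))
((505.05126953125, 58.14399719238281), (246.0520477294922, 263.43585205078125), 15.75373363494873) ((581.3101196289062, 75.5388412475586), (89.8177719116211, 255.50975036621094), 15.75373363494873)
```

View pics/topc.png

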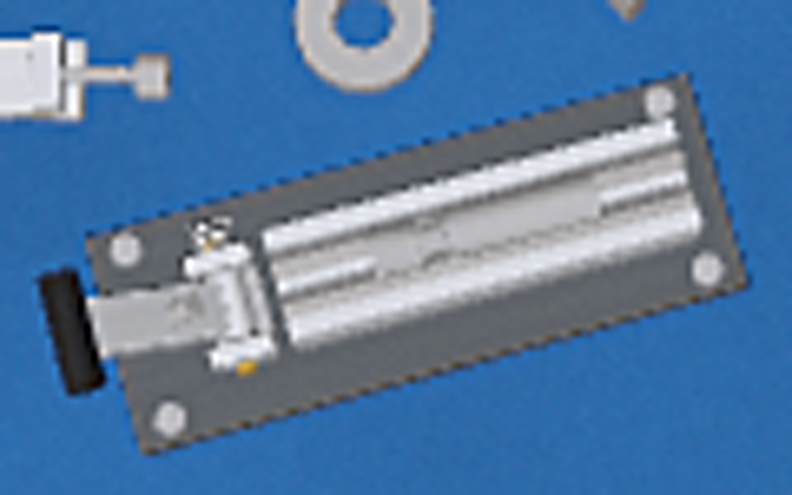

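The crop shows plate corners at about (88,237), (690,75), (748,287) and (148,452). The bar centre is at (72,332), and the shaft runs from its rear at about (602,197) to its front at about (375,258), with the groove at (430,240).

```bash
cat >> h.py <<'E'
def ray(n,uv,z):
    M=np.load(f"{n}_m.npz");K,E=M["K"],M["E"]
    uv=np.atleast_2d(uv).astype(float)
    c=np.c_[(uv[:,0]-K[0,2])/K[0,0],-(uv[:,1]-K[1,2])/K[1,1],-np.ones(len(uv))]@E[:3,:3].T
    return E[:3,3]+c*((z-E[2,3])/c[:,2])[:,None]
E
python3 - <<'E'
import cv2,numpy as np
from h import *
def U(x): return (np.atleast_2d(x)+.5)/6.6-.5+[220,160]
C=ray("top",U([[88,237],[690,75],[748,287],[148,452]]),14)[:,:2]
print(C,[np.linalg.norm(C[i]-C[i-1]) for i in range(4)])
L=np.array([[45,125],[45,-125],[-45,-125],[-45,125.]])
def fit(L,C):
    l=L-L.mean(0);c=C-C.mean(0);th=np.arctan2((l[:,0]*c[:,1]-l[:,1]*c[:,0]).sum(),(l*c).sum())
    R=np.array([[np.cos(th),-np.sin(th)],[np.sin(th),np.cos(th)]]);return th,R,C.mean(0)-R@L.mean(0)
th,R,t=fit(L,C);print("th",th,"t",t,"res",(L@R.T+t-C))
loc=lambda uv,z:(ray("top",U(uv),z)[:,:2]-t)@R
print("bar",loc([72,332],80),"front",loc([375,258],60),"rear",loc([602,197],60),"groove",loc([[430,240]],63))
np.savez("fix.npz",R=R,t=t,th=th)
W=cloud("top");P=np.c_[(W[...,:2].reshape(-1,2)-t)@R,W[...,2].ravel()]
S=P[(abs(P[:,0])<5)&(abs(P[:,1])<115)]
for y in range(-110,60,5):
    q=S[(abs(S[:,1]-y)<2.5)]; print(y,q[:,2].max().round(1) if len(q) else None,end="; ")
b=P[(P[:,2]>66)&(P[:,1]>110)&(abs(P[:,0])<40)&(P[:,1]<160)];print("\nbar",b.mean(0),b.min(0),b.max(0))
E
```

```text
[[591.99976143 203.08671679]
 [658.09810352 -36.58060253]
 [572.04189742 -59.21445785]
 [506.40353029 177.76951235]] [np.float64(89.26183745372687), np.float64(248.61499306570224), np.float64(88.98293103776375), np.float64(245.90607429161628)]
th 0.26996503829460805 t [582.13582317  71.26529219] res [[ 0.16895401  0.65250141]
 [ 0.74504728 -0.62523456]
 [ 0.06103348 -1.99417597]
 [-0.97503476  1.96690912]]
bar [[ -0.98548975 133.0693426 ]] front [[-0.95130421 16.46131075]] rear [[ -1.23468404 -73.93881755]] groove [[-0.28247329 -5.66952639]]
-110 46.7; -105 50.3; -100 49.3; -95 50.6; -90 50.6; -85 48.8; -80 47.5; -75 51.6; -70 71.4; -65 69.1; -60 67.8; -55 74.4; -50 69.5; -45 68.9; -40 68.0; -35 69.8; -30 69.8; -25 69.7; -20 70.3; -15 71.6; -10 65.8; -5 65.7; 0 69.4; 5 71.9; 10 71.5; 15 68.5; 20 50.5; 25 50.7; 30 50.4; 35 52.0; 40 46.9; 45 49.0; 50 50.2; 55 47.9; 
bar [ -0.44443138 129.65159223  77.93963368] [-23.22557128 111.40102219  66.41973045] [ 23.56188228 141.6138613   87.02465101]
```

Request:
drive_tool:
  moves:
    - {"xyz": [1.5,-1,0],"rotation": [0,0,0.033],"claw": 0}
    - {"xyz": [4,-2.7,0],"rotation": [0,0,0.033],"claw": 0}
    - {"xyz": [7,-4.7,0],"rotation": [0,0,0.033],"claw": 0}
    - {"xyz": [10,-6.7,0],"rotation": [0,0,0.033],"claw": 0}
    - {"xyz": [13,-8.7,0],"rotation": [0,0,0.033],"claw": 0}
    - {"xyz": [16,-10.7,0],"rotation": [0,0,0.033],"claw": 0}
    - {"xyz": [19,-12.7,0],"rotation": [0,0,0.033],"claw": 0}
    - {"xyz": [22,-15,0],"rotation": [0,0,0.033],"claw": 0}
    - {"xyz": [25,-17.5,0],"rotation": [0,0,0.033],"claw": 0}
    - {"xyz": [27.5,-20,0],"rotation": [0,0,0.033],"claw": 0}
    - {"xyz": [29.5,-22.7,0],"rotation": [0,0,0.033],"claw": 0}
    - {"xyz": [31,-26,0],"rotation": [0,0,0.033],"claw": 0}

```text
clock: 1.1
position: [398.7, -231.1, 231.2]
orientation: [[0.964, 0.267, 0.001], [0.267, -0.964, -0.0], [0.001, 0.001, -1.0]]
ft_force: [0.0, 0.1, -0.3]
grip_width: 0.0
grip_force: 0.0
```

Request:
drive_tool:
  moves:
    - {"xyz": [2,-3,0],"claw": 0}
    - {"xyz": [4,-6.2,0],"claw": 0}
    - {"xyz": [6,-9.5,0],"claw": 0}
    - {"xyz": [8,-12.7,0],"claw": 0}
    - {"xyz": [10,-16,0],"claw": 0}
    - {"xyz": [12,-19.3,0],"claw": 0}
    - {"xyz": [14,-22.6,0],"claw": 0}
    - {"xyz": [16,-25.8,0],"claw": 0}
    - {"xyz": [18,-29,0],"claw": 0}
    - {"xyz": [20,-32.2,0],"claw": 0}
    - {"xyz": [22,-35.5,0],"claw": 0}
    - {"xyz": [24,-38.5,0],"claw": 0}

```text
invalid input at $.moves[0]: expected keys rotation, xyz, claw
```

Request:
drive_tool:
  moves:
    - {"xyz": [1,-1.8,2],"claw": 0}
    - {"xyz": [1.9,-3.3,5],"claw": 0}
    - {"xyz": [1.9,-3.3,8],"claw": 0}
    - {"xyz": [1.9,-3.3,10],"claw": 0}
    - {"xyz": [1.9,-3.3,10],"claw": 0}
    - {"xyz": [1.9,-3.3,10],"claw": 0}

```text
invalid input at $.moves[0]: expected keys rotation, xyz, claw
```

Request:
drive_tool:
  moves:
    - {"xyz": [2,-3,0],"rotation": [0,0,0],"claw": 0}
    - {"xyz": [4,-6.2,0],"rotation": [0,0,0],"claw": 0}
    - {"xyz": [6,-9.5,0],"rotation": [0,0,0],"claw": 0}
    - {"xyz": [8,-12.7,0],"rotation": [0,0,0],"claw": 0}
    - {"xyz": [10,-16,0],"rotation": [0,0,0],"claw": 0}
    - {"xyz": [12,-19.3,0],"rotation": [0,0,0],"claw": 0}
    - {"xyz": [14,-22.6,0],"rotation": [0,0,0],"claw": 0}
    - {"xyz": [16,-25.8,0],"rotation": [0,0,0],"claw": 0}
    - {"xyz": [18,-29,0],"rotation": [0,0,0],"claw": 0}
    - {"xyz": [20,-32.2,0],"rotation": [0,0,0],"claw": 0}
    - {"xyz": [22,-35.5,0],"rotation": [0,0,0],"claw": 0}
    - {"xyz": [24,-38.5,0],"rotation": [0,0,0],"claw": 0}

```text
clock: 2.1
position: [525.7, 205.2, 231.0]
orientation: [[0.964, 0.267, -0.001], [0.267, -0.964, 0.0], [-0.001, -0.0, -1.0]]
ft_force: [0.4, -0.5, 0.3]
grip_width: 0.002
grip_force: 0.0
```

Request:
drive_tool:
  moves:
    - {"xyz": [1,-1.8,2],"rotation": [0,0,0],"claw": 0}
    - {"xyz": [1.9,-3.3,5],"rotation": [0,0,0],"claw": 0}
    - {"xyz": [1.9,-3.3,8],"rotation": [0,0,0],"claw": 0}
    - {"xyz": [1.9,-3.3,10],"rotation": [0,0,0],"claw": 0}
    - {"xyz": [1.9,-3.3,10],"rotation": [0,0,0],"claw": 0}
    - {"xyz": [1.9,-3.3,10],"rotation": [0,0,0],"claw": 0}

```text
clock: 2.6
position: [534.3, 239.6, 130.2]
orientation: [[0.964, 0.267, -0.003], [0.267, -0.964, -0.001], [-0.004, 0.0, -1.0]]
ft_force: [1.0, -0.4, 0.2]
grip_width: 0.001
grip_force: 0.0
```

```bash
cat > fx.py <<'E'
from rig import manip; import numpy as np
f=np.load("fix.npz"); s=manip.observe(); R,t=f["R"],f["t"]
print("t",round(s["clock"],2),"fix",((s["position"][:2]-t)@R).round(2),s["position"][2].round(2),"F",(s["ft_force"][:2]@R).round(2),s["ft_force"][2].round(2))
E
python3 fx.py
python3 - <<'E'
from rig import optics
import cv2,numpy as np
m=optics.camera_model("wrist");p,d=optics.snapshot("wrist");cv2.imwrite("pics/w1.png",p)
np.save("w_d.npy",d);np.savez("w_m.npz",K=m["camera_matrix"],E=m["extrinsics"])
from h import cloud
f=np.load("fix.npz");W=cloud("w");P=np.concatenate([(W[...,:2]-f["t"])@f["R"],W[...,2:]],-1).reshape(-1,3)
dark=(p.max(2)<60).ravel()
b=P[dark&(P[:,2]>60)&(P[:,2]<90)&(P[:,1]<150)&(P[:,1]>110)&(abs(P[:,0])<35)];print(len(b),b.mean(0),np.percentile(b,[2,98],axis=0))
E
```

```text
t 2.6 fix [ -1.24 174.97] 130.22 F [ 0.9  -0.64] 0.23<stdin>:8: RuntimeWarning: Mean of empty slice.
  ret = um.true_divide(
Traceback (most recent call last):
IndexError: index -1 is out of bounds for axis 0 with size 0
```

View pics/w1.png

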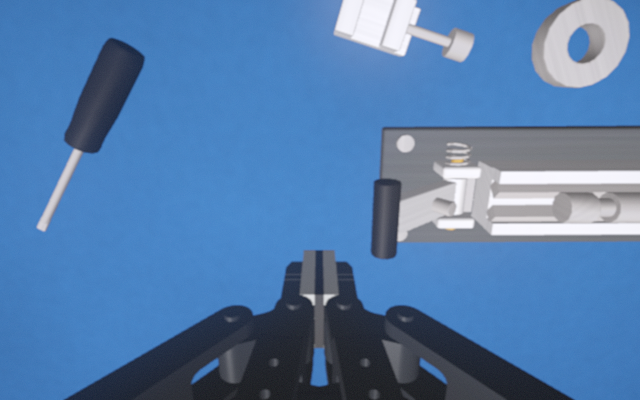

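The wrist view shows closed fingertips at (318,260) and the bar at (386,218), with the stop folded and the finger linkages spreading along tool y. The finger sides (tool x) are a cleaner pushing face, so I'll turn the tool 90°, once I've checked joint 6 and the bar measurement.

Run:
```python
from rig import manip
import cv2,numpy as np
print(manip.observe()["joint_positions"].round(2))
from h import *
f=np.load("fix.npz");W=cloud("w");P=np.concatenate([(W[...,:2]-f["t"])@f["R"],W[...,2:]],-1)
print("bar top mid",P[218,386],"ends",P[184,386],P[254,384],"L/R",P[218,376],P[218,396],"shaft",P[207,575],"plate",P[135,420],"tips",P[262,318],P[300,318])
r=ray("w",[[386,218],[383,127.5],[640,127]],80);print((r[:,:2]-f["t"])@f["R"]);
r=ray("w",[[383,127.5],[600,127],[383,240],[600,240]],14);print((r[:,:2]-f["t"])@f["R"])
```

```text
[0.3  0.45 1.65 0.   1.05 1.6 ]
bar top mid [  4.4883592  136.00068126  81.8002664 ] ends [ 23.76431747 136.64442532  79.08402001] [-19.11804112 135.48860465  80.02594771] L/R [  3.4407481  141.2175348   79.14656523] [  3.48474288 129.74461841  79.27396389] shaft [ 4.72685312 16.96650429 64.27195878] plate [ 41.13526776 101.52658694  13.0591231 ] tips [  9.85131666 174.46380361 143.08290867] [  7.74782792 174.4298644  165.98743811]
[[  3.77547177 135.63823296]
 [ 55.04905794 140.22073963]
 [ 55.247371     4.65360989]]
[[ 46.58775099 128.51252755]
 [ 46.86753287 -25.40224175]
 [-40.92995073 123.62255356]
 [-41.03027332 -47.02350518]]
```

Request:
drive_tool:
  moves:
    - {"xyz": [0.2,0,0],"rotation": [0,0,-0.12],"claw": 0}
    - {"xyz": [0.2,0,0],"rotation": [0,0,-0.24],"claw": 0}
    - {"xyz": [0.2,0,0],"rotation": [0,0,-0.36],"claw": 0}
    - {"xyz": [0.2,0,0],"rotation": [0,0,-0.48],"claw": 0}
    - {"xyz": [0.2,0,0],"rotation": [0,0,-0.6],"claw": 0}
    - {"xyz": [0.2,0,1],"rotation": [0,0,-0.72],"claw": 0}
    - {"xyz": [0.2,0,2],"rotation": [0,0,-0.84],"claw": 0}
    - {"xyz": [0.2,0,3],"rotation": [0,0,-0.96],"claw": 0}
    - {"xyz": [0.2,0,4],"rotation": [0,0,-1.08],"claw": 0}
    - {"xyz": [0.2,0,5],"rotation": [0,0,-1.2],"claw": 0}
    - {"xyz": [0.2,0,6],"rotation": [0,0,-1.32],"claw": 0}
    - {"xyz": [0.2,0,7],"rotation": [0,0,-1.44],"claw": 0}

```text
clock: 3.65
position: [539.5, 240.7, 63.4]
orientation: [[-0.144, 0.99, 0.004], [0.99, 0.144, 0.001], [0.001, 0.004, -1.0]]
ft_force: [0.3, -0.7, 0.3]
grip_width: -0.001
grip_force: 0.0
```

Request:
drive_tool:
  moves:
    - {"xyz": [0,0,0.7],"rotation": [0,0,-0.07],"claw": 0}
    - {"xyz": [0,0,1],"rotation": [0,0,-0.131],"claw": 0}
    - {"xyz": [0,0,1],"rotation": [0,0,-0.131],"claw": 0}
    - {"xyz": [0,0,1],"rotation": [0,0,-0.131],"claw": 0}

```text
clock: 3.98
position: [538.9, 240.6, 53.0]
orientation: [[-0.264, 0.964, 0.003], [0.964, 0.264, 0.001], [0.0, 0.003, -1.0]]
ft_force: [0.6, 0.9, 0.5]
grip_width: 0.001
grip_force: 0.0
```

```bash
python3 fx.py; python3 -c "
from rig import manip;s=manip.observe();print(s['orientation'].round(3),s['joint_positions'].round(2))"
```

```text
t 3.98 fix [  3.45 174.72] 53.02 F [0.8  0.72] 0.52
[[-0.264  0.964  0.003]
 [ 0.964  0.264  0.001]
 [ 0.     0.003 -1.   ]] [0.3  0.55 1.7  0.   0.88 0.04]
```

Request:
drive_tool:
  moves:
    - {"xyz": [-0.3,-0.1,0.1],"rotation": [0,0,0],"claw": 0}
    - {"xyz": [-0.7,-0.1,0.2],"rotation": [0,0,0],"claw": 0}
    - {"xyz": [-1.0,-0.1,0.2],"rotation": [0,0,0],"claw": 0}
    - {"xyz": [-1.2,-0.1,0.2],"rotation": [0,0,0],"claw": 0}
    - {"xyz": [-1.25,-0.1,0.2],"rotation": [0,0,0],"claw": 0}
    - {"xyz": [-1.3,-0.1,0.2],"rotation": [0,0,0],"claw": 0}
    - {"xyz": [-1.35,-0.1,0.2],"rotation": [0,0,0],"claw": 0}
    - {"xyz": [-1.4,-0.1,0.2],"rotation": [0,0,0],"claw": 0}
    - {"xyz": [-1.45,-0.1,0.2],"rotation": [0,0,0],"claw": 0}
    - {"xyz": [-1.5,-0.1,0.2],"rotation": [0,0,0],"claw": 0}
    - {"xyz": [-1.55,-0.1,0.2],"rotation": [0,0,0],"claw": 0}
    - {"xyz": [-1.6,-0.1,0.2],"rotation": [0,0,0],"claw": 0}

```text
clock: 4.98
position: [540.7, 224.7, 49.3]
orientation: [[-0.267, 0.964, -0.0], [0.964, 0.267, 0.0], [0.0, 0.0, -1.0]]
ft_force: [-1.7, -0.0, -0.3]
grip_width: 0.0
grip_force: 0.0
```

```bash
python3 fx.py
```

```text
t 4.98 fix [  1.01 158.96] 49.34 F [-1.64  0.43] -0.33
```

Request:
drive_tool:
  moves:
    - {"xyz": [-0.05,0,0],"rotation": [0,0,0],"claw": 0}
    - {"xyz": [-0.1,0,0],"rotation": [0,0,0],"claw": 0}
    - {"xyz": [-0.15,0,0],"rotation": [0,0,0],"claw": 0}
    - {"xyz": [-0.2,0,0],"rotation": [0,0,0],"claw": 0}
    - {"xyz": [-0.25,0,0],"rotation": [0,0,0],"claw": 0}
    - {"xyz": [-0.25,0,0],"rotation": [0,0,0],"claw": 0}

```text
clock: 5.48
position: [541.4, 222.2, 49.4]
orientation: [[-0.267, 0.964, 0.0], [0.964, 0.267, 0.0], [0.0, 0.0, -1.0]]
ft_force: [0.2, 0.6, -0.4]
grip_width: 0.0
grip_force: 0.0
```

```bash
python3 fx.py
```

```text
t 5.48 fix [  1.02 156.34] 49.35 F [0.37 0.5 ] -0.36
```

Request:
drive_tool:
  moves:
    - {"xyz": [-0.05,0,0],"rotation": [0,0,0],"claw": 0}
    - {"xyz": [-0.1,0,0],"rotation": [0,0,0],"claw": 0}
    - {"xyz": [-0.15,0,0],"rotation": [0,0,0],"claw": 0}
    - {"xyz": [-0.2,0,0],"rotation": [0,0,0],"claw": 0}
    - {"xyz": [-0.2,0,0],"rotation": [0,0,0],"claw": 0}

```text
clock: 5.9
position: [541.9, 220.4, 49.4]
orientation: [[-0.267, 0.964, -0.0], [0.964, 0.267, 0.0], [0.0, 0.0, -1.0]]
ft_force: [-0.3, -1.1, -0.6]
grip_width: -0.004
grip_force: 0.1
```

```bash
python3 fx.py
```

```text
t 5.9 fix [  1.   154.44] 49.35 F [-0.56 -0.95] -0.58
```

Request:
drive_tool:
  moves:
    - {"xyz": [-0.05,0,0],"rotation": [0,0,0],"claw": 0}
    - {"xyz": [-0.1,0,0],"rotation": [0,0,0],"claw": 0}
    - {"xyz": [-0.15,0,0],"rotation": [0,0,0],"claw": 0}
    - {"xyz": [-0.2,0,0],"rotation": [0,0,0],"claw": 0}
    - {"xyz": [-0.2,0,0],"rotation": [0,0,0],"claw": 0}

```text
clock: 6.32
position: [542.0, 220.1, 49.4]
orientation: [[-0.266, 0.964, -0.001], [0.964, 0.266, 0.003], [0.003, 0.0, -1.0]]
ft_force: [-1.8, 8.9, 0.5]
grip_width: -0.0
grip_force: 4.3
```

```bash
python3 fx.py
```

```text
t 6.32 fix [  1.02 154.15] 49.41 F [0.6  9.04] 0.47
```

Request:
drive_tool:
  moves:
    - {"xyz": [-0.04,0,-0.05],"rotation": [0,0,0],"claw": 0}
    - {"xyz": [-0.08,0,-0.1],"rotation": [0,0,0],"claw": 0}
    - {"xyz": [-0.13,0,-0.15],"rotation": [0,0,0],"claw": 0}
    - {"xyz": [-0.17,0,-0.2],"rotation": [0,0,0],"claw": 0}
    - {"xyz": [-0.22,0,-0.25],"rotation": [0,0,0],"claw": 0}
    - {"xyz": [-0.26,0,-0.3],"rotation": [0,0,0],"claw": 0}
    - {"xyz": [-0.31,0,-0.35],"rotation": [0,0,0],"claw": 0}
    - {"xyz": [-0.35,0,-0.39],"rotation": [0,0,0],"claw": 0}

```text
clock: 6.98
position: [542.9, 217.0, 53.5]
orientation: [[-0.266, 0.964, -0.0], [0.964, 0.266, 0.003], [0.003, 0.0, -1.0]]
ft_force: [-2.9, 9.5, 2.1]
grip_width: 0.003
grip_force: 4.9
```

```bash
python3 fx.py
```

```text
t 6.98 fix [  1.04 150.89] 53.47 F [-0.26  9.88] 2.08
```

Request:
drive_tool:
  moves:
    - {"xyz": [-0.05,0,-0.05],"rotation": [0,0,0],"claw": 0}
    - {"xyz": [-0.09,0,-0.09],"rotation": [0,0,0],"claw": 0}
    - {"xyz": [-0.14,0,-0.14],"rotation": [0,0,0],"claw": 0}
    - {"xyz": [-0.19,0,-0.18],"rotation": [0,0,0],"claw": 0}
    - {"xyz": [-0.23,0,-0.23],"rotation": [0,0,0],"claw": 0}
    - {"xyz": [-0.28,0,-0.27],"rotation": [0,0,0],"claw": 0}
    - {"xyz": [-0.33,0,-0.32],"rotation": [0,0,0],"claw": 0}
    - {"xyz": [-0.38,0,-0.36],"rotation": [0,0,0],"claw": 0}
    - {"xyz": [-0.43,0,-0.41],"rotation": [0,0,0],"claw": 0}
    - {"xyz": [-0.48,0,-0.45],"rotation": [0,0,0],"claw": 0}
    - {"xyz": [-0.52,0,-0.49],"rotation": [0,0,0],"claw": 0}
    - {"xyz": [-0.57,0,-0.53],"rotation": [0,0,0],"claw": 0}

```text
clock: 7.98
position: [544.4, 211.8, 59.2]
orientation: [[-0.266, 0.964, -0.0], [0.964, 0.266, 0.003], [0.003, 0.001, -1.0]]
ft_force: [-4.0, 10.1, 6.2]
grip_width: -0.004
grip_force: 5.6
```

```bash
python3 fx.py
```

```text
t 7.98 fix [  1.08 145.54] 59.17 F [-1.15 10.79] 6.19
```

Request:
drive_tool:
  moves:
    - {"xyz": [-0.04,0,-0.08],"rotation": [0,0,0],"claw": 0}
    - {"xyz": [-0.08,0,-0.16],"rotation": [0,0,0],"claw": 0}
    - {"xyz": [-0.13,0,-0.22],"rotation": [0,0,0],"claw": 0}
    - {"xyz": [-0.18,0,-0.28],"rotation": [0,0,0],"claw": 0}
    - {"xyz": [-0.24,0,-0.33],"rotation": [0,0,0],"claw": 0}
    - {"xyz": [-0.3,0,-0.38],"rotation": [0,0,0],"claw": 0}
    - {"xyz": [-0.36,0,-0.43],"rotation": [0,0,0],"claw": 0}
    - {"xyz": [-0.42,0,-0.48],"rotation": [0,0,0],"claw": 0}
    - {"xyz": [-0.47,0,-0.53],"rotation": [0,0,0],"claw": 0}
    - {"xyz": [-0.53,0,-0.58],"rotation": [0,0,0],"claw": 0}
    - {"xyz": [-0.58,0,-0.62],"rotation": [0,0,0],"claw": 0}
    - {"xyz": [-0.63,0,-0.66],"rotation": [0,0,0],"claw": 0}

```text
clock: 8.98
position: [546.3, 204.9, 65.7]
orientation: [[-0.266, 0.964, -0.0], [0.964, 0.266, 0.002], [0.002, 0.001, -1.0]]
ft_force: [-3.2, 5.6, 4.8]
grip_width: -0.0
grip_force: 3.5
```

```bash
python3 fx.py
```

```text
t 8.98 fix [  1.13 138.31] 65.69 F [-1.56  6.22] 4.82
```

Request:
drive_tool:
  moves:
    - {"xyz": [-0.05,0,-0.06],"rotation": [0,0,0],"claw": 0}
    - {"xyz": [-0.1,0,-0.12],"rotation": [0,0,0],"claw": 0}
    - {"xyz": [-0.16,0,-0.17],"rotation": [0,0,0],"claw": 0}
    - {"xyz": [-0.22,0,-0.22],"rotation": [0,0,0],"claw": 0}
    - {"xyz": [-0.28,0,-0.27],"rotation": [0,0,0],"claw": 0}
    - {"xyz": [-0.33,0,-0.31],"rotation": [0,0,0],"claw": 0}
    - {"xyz": [-0.39,0,-0.35],"rotation": [0,0,0],"claw": 0}
    - {"xyz": [-0.45,0,-0.39],"rotation": [0,0,0],"claw": 0}
    - {"xyz": [-0.5,0,-0.43],"rotation": [0,0,0],"claw": 0}
    - {"xyz": [-0.56,0,-0.47],"rotation": [0,0,0],"claw": 0}
    - {"xyz": [-0.62,0,-0.51],"rotation": [0,0,0],"claw": 0}
    - {"xyz": [-0.67,0,-0.55],"rotation": [0,0,0],"claw": 0}

```text
clock: 9.98
position: [548.6, 196.9, 70.7]
orientation: [[-0.267, 0.964, 0.0], [0.964, 0.267, -0.0], [-0.0, 0.0, -1.0]]
ft_force: [-1.1, 2.2, 2.5]
grip_width: 0.001
grip_force: 1.4
```

```bash
python3 fx.py
```

```text
t 9.98 fix [  1.2 130. ] 70.68 F [-0.45  2.44] 2.53
```

Request:
drive_tool:
  moves:
    - {"xyz": [-0.06,0,-0.05],"rotation": [0,0,0],"claw": 0}
    - {"xyz": [-0.12,0,-0.09],"rotation": [0,0,0],"claw": 0}
    - {"xyz": [-0.18,0,-0.13],"rotation": [0,0,0],"claw": 0}
    - {"xyz": [-0.24,0,-0.17],"rotation": [0,0,0],"claw": 0}
    - {"xyz": [-0.3,0,-0.21],"rotation": [0,0,0],"claw": 0}
    - {"xyz": [-0.36,0,-0.25],"rotation": [0,0,0],"claw": 0}
    - {"xyz": [-0.42,0,-0.28],"rotation": [0,0,0],"claw": 0}
    - {"xyz": [-0.48,0,-0.31],"rotation": [0,0,0],"claw": 0}
    - {"xyz": [-0.54,0,-0.34],"rotation": [0,0,0],"claw": 0}
    - {"xyz": [-0.6,0,-0.36],"rotation": [0,0,0],"claw": 0}
    - {"xyz": [-0.66,0,-0.38],"rotation": [0,0,0],"claw": 0}
    - {"xyz": [-0.72,0,-0.4],"rotation": [0,0,0],"claw": 0}

```text
clock: 10.98
position: [550.2, 190.0, 74.6]
orientation: [[-0.267, 0.964, -0.0], [0.964, 0.267, -0.0], [0.0, -0.0, -1.0]]
ft_force: [-0.7, 0.5, 0.3]
grip_width: 0.001
grip_force: 0.1
```

```bash
python3 fx.py
python3 - <<'E'
from rig import optics
import cv2,numpy as np
from h import *
p,d=optics.snapshot("top");cv2.imwrite("pics/top1.png",cv2.resize(p[160:235,220:340],None,fx=6.6,fy=6.6,interpolation=cv2.INTER_CUBIC))
p,d=optics.snapshot("scene");cv2.imwrite("pics/scene1.png",cv2.resize(p[130:250,280:420],None,fx=5,fy=5,interpolation=cv2.INTER_CUBIC))
E
```

```text
t 10.98 fix [  0.86 122.93] 74.62 F [-0.51  0.63] 0.29
```

View pics/scene1.png

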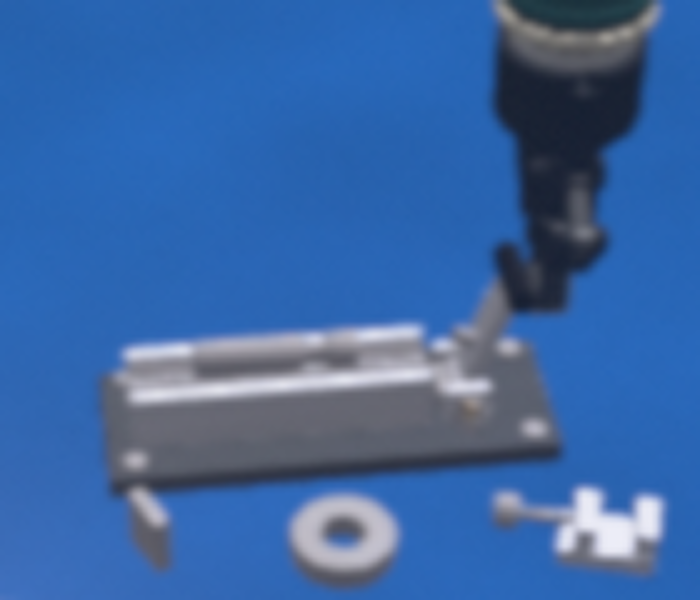

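The scene crop shows the stop still leaning about 20° with its bar at (510,265) against the fingers. The force is near zero, so it's close to the over-centre point. A little further should do it.

Request:
drive_tool:
  moves:
    - {"xyz": [-0.06,0,-0.03],"rotation": [0,0,0],"claw": 0}
    - {"xyz": [-0.12,0,-0.06],"rotation": [0,0,0],"claw": 0}
    - {"xyz": [-0.18,0,-0.08],"rotation": [0,0,0],"claw": 0}
    - {"xyz": [-0.24,0,-0.1],"rotation": [0,0,0],"claw": 0}
    - {"xyz": [-0.3,0,-0.12],"rotation": [0,0,0],"claw": 0}
    - {"xyz": [-0.36,0,-0.14],"rotation": [0,0,0],"claw": 0}
    - {"xyz": [-0.36,0,-0.14],"rotation": [0,0,0],"claw": 0}
    - {"xyz": [-0.36,0,-0.14],"rotation": [0,0,0],"claw": 0}
    - {"xyz": [-0.36,0,-0.14],"rotation": [0,0,0],"claw": 0}

```text
clock: 11.83
position: [551.2, 186.6, 76.0]
orientation: [[-0.267, 0.964, -0.0], [0.964, 0.267, 0.0], [0.0, -0.0, -1.0]]
ft_force: [-0.9, 0.1, -0.0]
grip_width: -0.003
grip_force: 0.0
```

```bash
python3 fx.py
python3 - <<'E'
from rig import optics
import cv2
p,d=optics.snapshot("scene");cv2.imwrite("pics/scene2.png",cv2.resize(p[130:250,280:420],None,fx=5,fy=5,interpolation=cv2.INTER_CUBIC))
E
```

```text
t 11.83 fix [  0.98 119.42] 76.03 F [-0.87  0.38] -0.02
```

View pics/scene2.png

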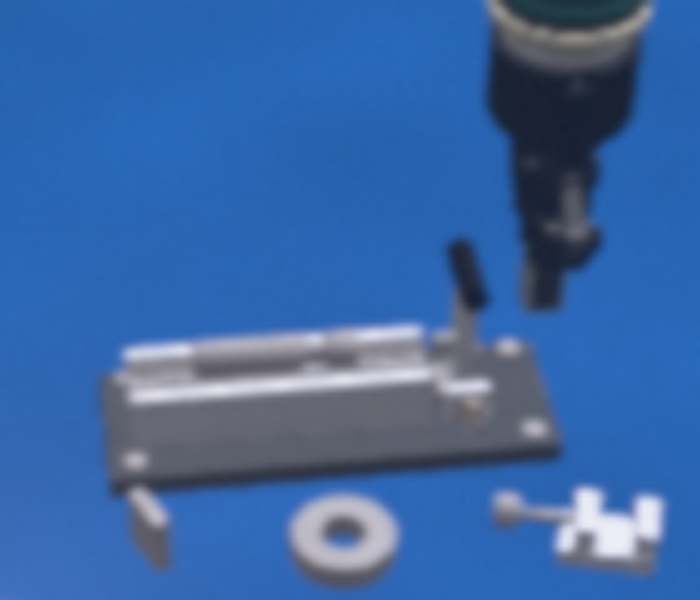

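The stop is now upright: the bar is at (468,272), clear of the fingers at (545,290). Now I'll lift clear and go over to the rear of the shaft.

Request:
drive_tool:
  moves:
    - {"xyz": [0.7,0,-2],"rotation": [0,0,0],"claw": 0}
    - {"xyz": [1.5,0,-4.5],"rotation": [0,0,0],"claw": 0}
    - {"xyz": [1.5,0,-7.5],"rotation": [0,0,0],"claw": 0}
    - {"xyz": [0.5,0.1,-10],"rotation": [0,0,0],"claw": 0}
    - {"xyz": [-2.5,0.1,-10.5],"rotation": [0,0,0],"claw": 0}
    - {"xyz": [-6,0.1,-10.5],"rotation": [0,0,0],"claw": 0}
    - {"xyz": [-9.5,0.1,-10.5],"rotation": [0,0,0],"claw": 0}
    - {"xyz": [-13,0.1,-10],"rotation": [0,0,0],"claw": 0}
    - {"xyz": [-16.5,0.1,-8],"rotation": [0,0,0],"claw": 0}
    - {"xyz": [-19.5,0.1,-6],"rotation": [0,0,0],"claw": 0}
    - {"xyz": [-21.5,0.1,-4],"rotation": [0,0,0],"claw": 0}
    - {"xyz": [-22.1,0.1,-2],"rotation": [0,0,0],"claw": 0}

```text
clock: 12.88
position: [612.6, -29.7, 95.4]
orientation: [[-0.264, 0.964, 0.002], [0.964, 0.264, -0.001], [-0.002, 0.002, -1.0]]
ft_force: [-0.3, 0.1, 0.1]
grip_width: -0.001
grip_force: 0.0
```

```bash
python3 fx.py
python3 - <<'E'
from rig import optics
import cv2,numpy as np
m=optics.camera_model("wrist");p,d=optics.snapshot("wrist");cv2.imwrite("pics/w2.png",p)
np.save("w_d.npy",d);np.savez("w_m.npz",K=m["camera_matrix"],E=m["extrinsics"])
E
```

```text
t 12.88 fix [   2.41 -105.41] 95.43 F [-0.28  0.23] 0.09
```

View pics/w2.png

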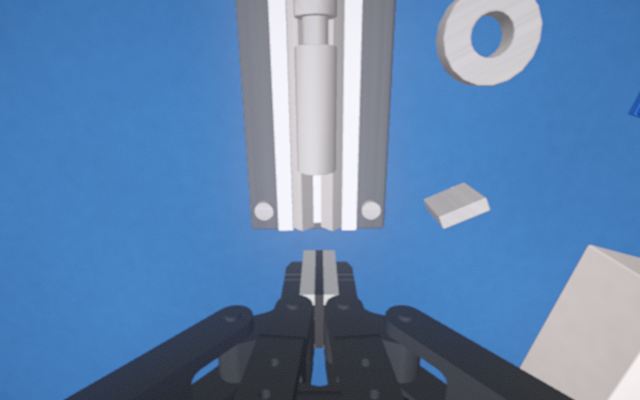

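The wrist view shows the shaft's rear face at (316,173), and the fingers at x=319 are lined up with the rail centre near x=316. I'll compute the rear's position.

```bash
python3 - <<'E'
import numpy as np
from h import *
f=np.load("fix.npz");L=lambda uv,z:((ray("w",uv,z)[:,:2]-f["t"])@f["R"]).round(1)
print("rear",L([316,173],63),"rail edges x",L([[278,200],[361,200]],51),"rail end",L([316,229],40))
W=cloud("w");print([W[r,316,2].round(0) for r in range(150,200,6)], "stop z?",)
E
python3 fx.py
```

```text
rear [[  1.7 -70.5]] rail edges x [[-19.2 -88.7]
 [ 26.1 -88.9]] rail end [[   1.3 -110.7]]
[np.float64(65.0), np.float64(65.0), np.float64(65.0), np.float64(66.0), np.float64(65.0), np.float64(37.0), np.float64(39.0), np.float64(38.0), np.float64(38.0)] stop z?
t 12.93 fix [  -0.16 -103.92] 91.38 F [-0.9  -0.88] -2.53
```

Request:
drive_tool:
  moves:
    - {"xyz": [0,0,0.5],"rotation": [0,0,0],"claw": 0}
    - {"xyz": [0,0,1.5],"rotation": [0,0,0],"claw": 0}
    - {"xyz": [0,0,2.5],"rotation": [0,0,0],"claw": 0}
    - {"xyz": [0,0,3.3],"rotation": [0,0,0],"claw": 0}
    - {"xyz": [0.3,0,3.7],"rotation": [0,0,0],"claw": 0}
    - {"xyz": [0.7,0,3.9],"rotation": [0,0,0],"claw": 0}
    - {"xyz": [0.9,0,4],"rotation": [0,0,0],"claw": 0}
    - {"xyz": [1,0,4.1],"rotation": [0,0,0],"claw": 0}
    - {"xyz": [1,0,4.1],"rotation": [0,0,0],"claw": 0}
    - {"xyz": [1,0,4.1],"rotation": [0,0,0],"claw": 0}

```text
clock: 13.77
position: [608.8, -16.3, 55.4]
orientation: [[-0.267, 0.964, 0.001], [0.964, 0.267, -0.0], [-0.0, 0.001, -1.0]]
ft_force: [0.2, -0.6, -0.8]
grip_width: -0.003
grip_force: 0.0
```

```bash
python3 fx.py
```

```text
t 13.77 fix [  2.35 -91.51] 55.42 F [ 0.07 -0.67] -0.8
```

Request:
drive_tool:
  moves:
    - {"xyz": [0.1,0,0.05],"rotation": [0,0,0],"claw": 0}
    - {"xyz": [0.2,0,0.1],"rotation": [0,0,0],"claw": 0}
    - {"xyz": [0.3,0,0.1],"rotation": [0,0,0],"claw": 0}
    - {"xyz": [0.4,0,0.1],"rotation": [0,0,0],"claw": 0}
    - {"xyz": [0.5,0,0.1],"rotation": [0,0,0],"claw": 0}
    - {"xyz": [0.6,0,0.1],"rotation": [0,0,0],"claw": 0}
    - {"xyz": [0.7,0,0.1],"rotation": [0,0,0],"claw": 0}
    - {"xyz": [0.8,0,0.1],"rotation": [0,0,0],"claw": 0}
    - {"xyz": [0.9,0,0.1],"rotation": [0,0,0],"claw": 0}
    - {"xyz": [1,0,0.1],"rotation": [0,0,0],"claw": 0}
    - {"xyz": [1.1,0,0.1],"rotation": [0,0,0],"claw": 0}
    - {"xyz": [1.2,0,0.1],"rotation": [0,0,0],"claw": 0}

```text
clock: 14.77
position: [605.4, -5.1, 54.0]
orientation: [[-0.267, 0.964, 0.0], [0.964, 0.267, -0.0], [-0.0, 0.0, -1.0]]
ft_force: [-0.7, -0.9, -0.3]
grip_width: -0.001
grip_force: 0.9
```

```bash
python3 fx.py
```

```text
t 14.77 fix [  2.03 -79.81] 54.04 F [-0.87 -0.71] -0.35
```

Request:
drive_tool:
  moves:
    - {"xyz": [0.15,0,0],"rotation": [0,0,0],"claw": 0}
    - {"xyz": [0.3,0,0],"rotation": [0,0,0],"claw": 0}
    - {"xyz": [0.5,0,0],"rotation": [0,0,0],"claw": 0}
    - {"xyz": [0.7,0,0],"rotation": [0,0,0],"claw": 0}
    - {"xyz": [0.9,0,0],"rotation": [0,0,0],"claw": 0}
    - {"xyz": [1.1,0,0],"rotation": [0,0,0],"claw": 0}
    - {"xyz": [1.3,0,0],"rotation": [0,0,0],"claw": 0}
    - {"xyz": [1.5,0,0],"rotation": [0,0,0],"claw": 0}
    - {"xyz": [1.7,0,0],"rotation": [0,0,0],"claw": 0}
    - {"xyz": [1.85,0,0],"rotation": [0,0,0],"claw": 0}
    - {"xyz": [1.95,0,0],"rotation": [0,0,0],"claw": 0}
    - {"xyz": [2,0,0],"rotation": [0,0,0],"claw": 0}

```text
clock: 15.77
position: [599.9, 14.5, 54.0]
orientation: [[-0.267, 0.964, -0.0], [0.964, 0.267, 0.0], [0.0, -0.0, -1.0]]
ft_force: [0.0, -1.8, -0.3]
grip_width: -0.001
grip_force: 1.0
```

```bash
python3 fx.py
python3 - <<'E'
from rig import optics
import cv2,numpy as np
from h import *
m=optics.camera_model("wrist");p,d=optics.snapshot("wrist");cv2.imwrite("pics/w3.png",p)
np.save("w_d.npy",d);np.savez("w_m.npz",K=m["camera_matrix"],E=m["extrinsics"])
E
python3 fx.py
```

```text
t 15.77 fix [  1.95 -59.39] 54.02 F [-0.45 -1.77] -0.32
t 15.82 fix [  1.97 -59.38] 54.02 F [-0.8  -0.91] -0.66
```

View pics/w3.png

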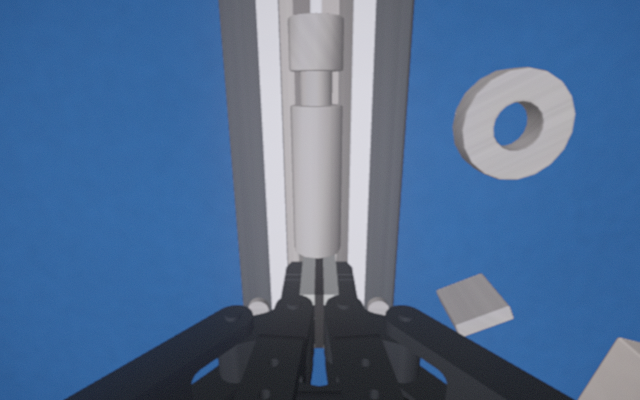

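The wrist view shows the shaft's rear (316,253) against the fingertips, with its front at (316,14) still clear of the stop. I'll keep sliding.

Request:
drive_tool:
  moves:
    - {"xyz": [0.12,0,0],"rotation": [0,0,0],"claw": 0}
    - {"xyz": [0.24,0,0],"rotation": [0,0,0],"claw": 0}
    - {"xyz": [0.36,0,0],"rotation": [0,0,0],"claw": 0}
    - {"xyz": [0.48,0,0],"rotation": [0,0,0],"claw": 0}
    - {"xyz": [0.6,0,0],"rotation": [0,0,0],"claw": 0}
    - {"xyz": [0.72,0,0],"rotation": [0,0,0],"claw": 0}
    - {"xyz": [0.84,0,0],"rotation": [0,0,0],"claw": 0}
    - {"xyz": [0.94,0,0],"rotation": [0,0,0],"claw": 0}
    - {"xyz": [1.02,0,0],"rotation": [0,0,0],"claw": 0}
    - {"xyz": [1.1,0,0],"rotation": [0,0,0],"claw": 0}
    - {"xyz": [1.15,0,0],"rotation": [0,0,0],"claw": 0}
    - {"xyz": [1.2,0,0],"rotation": [0,0,0],"claw": 0}

```text
clock: 16.82
position: [596.7, 26.0, 54.0]
orientation: [[-0.267, 0.964, -0.0], [0.964, 0.267, 0.0], [0.0, -0.0, -1.0]]
ft_force: [-0.9, -3.1, 1.0]
grip_width: -0.002
grip_force: 1.2
```

```bash
python3 fx.py
```

```text
t 16.82 fix [  1.98 -47.54] 54.03 F [-1.7  -2.71] 1.03
```

Request:
drive_tool:
  moves:
    - {"xyz": [0.04,0,0],"rotation": [0,0,0],"claw": 0}
    - {"xyz": [0.08,0,0],"rotation": [0,0,0],"claw": 0}
    - {"xyz": [0.12,0,0],"rotation": [0,0,0],"claw": 0}
    - {"xyz": [0.16,0,0],"rotation": [0,0,0],"claw": 0}
    - {"xyz": [0.2,0,0],"rotation": [0,0,0],"claw": 0}

```text
clock: 17.23
position: [596.1, 27.9, 54.0]
orientation: [[-0.267, 0.964, -0.0], [0.964, 0.267, 0.0], [0.0, -0.0, -1.0]]
ft_force: [-0.6, -3.2, 1.0]
grip_width: -0.001
grip_force: 1.3
```

Request:
drive_tool:
  moves:
    - {"xyz": [0.03,0,0],"rotation": [0,0,0],"claw": 0}
    - {"xyz": [0.06,0,0],"rotation": [0,0,0],"claw": 0}
    - {"xyz": [0.09,0,0],"rotation": [0,0,0],"claw": 0}
    - {"xyz": [0.12,0,0],"rotation": [0,0,0],"claw": 0}

```text
clock: 17.57
position: [595.9, 29.0, 54.0]
orientation: [[-0.267, 0.964, -0.0], [0.964, 0.267, 0.0], [0.0, -0.0, -1.0]]
ft_force: [-0.5, -2.3, -0.0]
grip_width: 0.0
grip_force: 1.3
```

```bash
python3 fx.py
```

```text
t 17.57 fix [  2.   -44.36] 54.03 F [-1.09 -2.1 ] -0.0
```

Request:
drive_tool:
  moves:
    - {"xyz": [0.03,0,0],"rotation": [0,0,0],"claw": 0}
    - {"xyz": [0.06,0,0],"rotation": [0,0,0],"claw": 0}
    - {"xyz": [0.09,0,0],"rotation": [0,0,0],"claw": 0}
    - {"xyz": [0.12,0,0],"rotation": [0,0,0],"claw": 0}

```text
clock: 17.9
position: [595.6, 30.2, 54.0]
orientation: [[-0.267, 0.964, -0.0], [0.964, 0.267, 0.0], [0.0, -0.0, -1.0]]
ft_force: [-0.1, -2.6, 0.8]
grip_width: -0.001
grip_force: 1.3
```

Request:
drive_tool:
  moves:
    - {"xyz": [0.03,0,0],"rotation": [0,0,0],"claw": 0}
    - {"xyz": [0.06,0,0],"rotation": [0,0,0],"claw": 0}
    - {"xyz": [0.09,0,0],"rotation": [0,0,0],"claw": 0}
    - {"xyz": [0.12,0,0],"rotation": [0,0,0],"claw": 0}

```text
clock: 18.23
position: [595.3, 31.4, 54.0]
orientation: [[-0.267, 0.964, -0.0], [0.964, 0.267, 0.0], [0.0, 0.0, -1.0]]
ft_force: [-0.5, -2.6, 1.1]
grip_width: 0.001
grip_force: 1.3
```

Request:
drive_tool:
  moves:
    - {"xyz": [0.03,0,0],"rotation": [0,0,0],"claw": 0}
    - {"xyz": [0.06,0,0],"rotation": [0,0,0],"claw": 0}
    - {"xyz": [0.09,0,0],"rotation": [0,0,0],"claw": 0}
    - {"xyz": [0.12,0,0],"rotation": [0,0,0],"claw": 0}

```text
clock: 18.57
position: [595.0, 32.6, 54.0]
orientation: [[-0.267, 0.964, 0.0], [0.964, 0.267, 0.0], [0.0, 0.0, -1.0]]
ft_force: [-1.1, -2.6, 1.1]
grip_width: -0.003
grip_force: 1.3
```

Request:
drive_tool:
  moves:
    - {"xyz": [0.03,0,0],"rotation": [0,0,0],"claw": 0}
    - {"xyz": [0.06,0,0],"rotation": [0,0,0],"claw": 0}
    - {"xyz": [0.09,0,0],"rotation": [0,0,0],"claw": 0}
    - {"xyz": [0.12,0,0],"rotation": [0,0,0],"claw": 0}

```text
clock: 18.9
position: [594.7, 33.4, 54.0]
orientation: [[-0.267, 0.964, 0.0], [0.964, 0.267, -0.0], [-0.0, 0.0, -1.0]]
ft_force: [0.1, -5.4, -0.5]
grip_width: -0.004
grip_force: 2.5
```

Contact: the advance stalled and the force doubled. I'll add a touch more and hold.

Request:
drive_tool:
  moves:
    - {"xyz": [0.01,0,0],"rotation": [0,0,0],"claw": 0}
    - {"xyz": [0.02,0,0],"rotation": [0,0,0],"claw": 0}
    - {"xyz": [0.02,0,0],"rotation": [0,0,0],"claw": 0}
    - {"xyz": [0.02,0,0],"rotation": [0,0,0],"claw": 0}
    - {"xyz": [0.02,0,0],"rotation": [0,0,0],"claw": 0}

```text
clock: 19.32
position: [594.8, 33.4, 54.1]
orientation: [[-0.267, 0.964, 0.0], [0.964, 0.267, -0.001], [-0.001, 0.0, -1.0]]
ft_force: [-0.1, -5.7, 0.5]
grip_width: 0.003
grip_force: 2.5
```

Request:
drive_tool:
  moves:
    - {"xyz": [0,0,0],"rotation": [0,0,0],"claw": 0}
    - {"xyz": [0,0,0],"rotation": [0,0,0],"claw": 0}
    - {"xyz": [0,0,0],"rotation": [0,0,0],"claw": 0}
    - {"xyz": [0,0,0],"rotation": [0,0,0],"claw": 0}
    - {"xyz": [0,0,0],"rotation": [0,0,0],"claw": 0}
    - {"xyz": [0,0,0],"rotation": [0,0,0],"claw": 0}

```text
clock: 19.82
position: [594.8, 33.4, 54.1]
orientation: [[-0.267, 0.964, 0.0], [0.964, 0.267, -0.001], [-0.001, 0.0, -1.0]]
ft_force: [-0.4, -5.2, 0.6]
grip_width: 0.002
grip_force: 2.4
```

```bash
python3 fx.py
```

```text
t 19.82 fix [  2.09 -39.85] 54.08 F [-1.75 -4.9 ] 0.58
```

Request:
drive_tool:
  moves:
    - {"xyz": [-0.03,0,0],"rotation": [0,0,0],"claw": 0}
    - {"xyz": [-0.06,0,0],"rotation": [0,0,0],"claw": 0}
    - {"xyz": [-0.1,0,0],"rotation": [0,0,0],"claw": 0}
    - {"xyz": [-0.2,0,0],"rotation": [0,0,0],"claw": 0}
    - {"xyz": [-0.6,0,0],"rotation": [0,0,0],"claw": 0}
    - {"xyz": [-1.5,0,0],"rotation": [0,0,0],"claw": 0}
    - {"xyz": [-2.5,0,-0.5],"rotation": [0,0,0],"claw": 0}
    - {"xyz": [-3,0,-2.5],"rotation": [0,0,0],"claw": 0}
    - {"xyz": [-3,0,-5],"rotation": [0,0,0],"claw": 0}
    - {"xyz": [-3,0,-6],"rotation": [0,0,0],"claw": 0}
    - {"xyz": [-3,0,-6],"rotation": [0,0,0],"claw": 0}
    - {"xyz": [-3,0,-6],"rotation": [0,0,0],"claw": 0}

```text
clock: 20.82
position: [603.1, 4.5, 114.5]
orientation: [[-0.266, 0.964, 0.002], [0.964, 0.266, -0.0], [-0.0, 0.002, -1.0]]
ft_force: [-0.5, 1.0, -0.6]
grip_width: -0.002
grip_force: 0.0
```

```bash
python3 fx.py
python3 - <<'E'
from rig import optics
import cv2,numpy as np
a=optics.snapshot("scene")[0]; w=optics.snapshot("wrist")[0]
a=cv2.resize(a[130:250,300:420],(400,400),interpolation=cv2.INTER_CUBIC)
w=cv2.resize(w[:,120:520],(400,400))
cv2.imwrite("pics/end.png",np.hstack([a,w]))
E
```

```text
t 20.82 fix [  2.43 -69.91] 114.46 F [-0.23  1.09] -0.58
```

View pics/end.png

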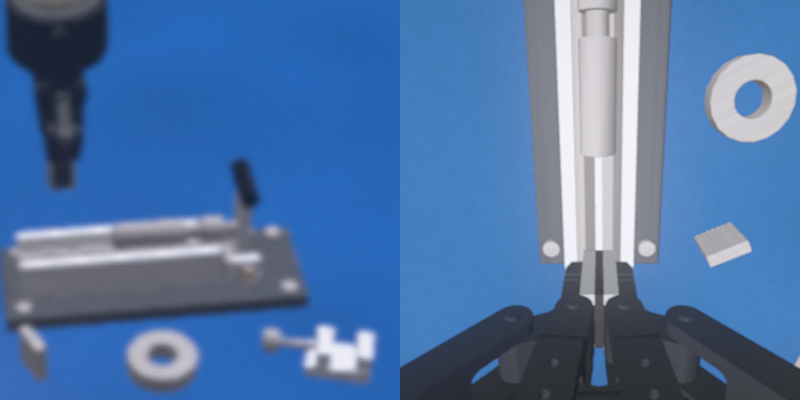

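The final picture shows the stop upright with its bar at (245,183). The shaft front reaches it at about (225,222), the gripper is clear, and the ring, block and clamp are where they were.

```bash
python3 -c "
from rig import ticket;print(ticket.finish_job())"
```

```text
the job is handed in; nothing more can be done
None
```

The job is handed in: the stop snapped upright, and the shaft was pressed on the anvil at an estimated 3 N for about a second, then left in place with the arm clear; the verdict was not shown.

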